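# Square up a row of solar sample coupons with a ruler

## Robot

A 6-joint arm with a two-finger parallel gripper is mounted at the origin on the work surface. World frame = base frame: x ahead of the robot, y to its left, z up, the work surface at z = 0. Lengths are in m, angles in degrees, forces in N, time in s.
With the tool pointing down it reaches from about 0.4 to 0.825 m from the base axis. Payload 7 kg.
Tool frame: the origin (TCP) lies midway between the tips of the shut fingers; the grasp point (between the pads) lies 19 mm behind it; z points along the fingers, y is the direction in which the jaws open and shut (so a half turn about z gives the same grasp; the last joint's range is limited). The gripper opens to 88 mm and grips with 3 to 60 N. Pads are 19 mm wide; open, the fingers measure 130 mm over their backs; the gripper's body (78 mm by 193 mm) begins 47 mm behind the grasp point.
Start: joints at [-52.42, 20.546, 0.682, 0, -70.136, -16.507], TCP at [0.243, -0.63, 0.227] pointing down, gripper open.
Joint ranges: [-176.03, 176.03], [-82.01, 121.73], [-58.28, 71.71], [-173.87, 95.51], [-174.79, -0.11], [-173.66, 173.66]. Speed limits (degrees/s): [136.94, 136.94, 172.46, 180, 180, 180].

## Interface

Orientations are given as a 3x3 rotation matrix whose columns are the frame's x, y, z axes.
In Python, from rig import robot gives the robot as it stands. Calls block until the motion is done:
- robot.goto(position, orientation): joint-space move of the TCP to a pose.
- robot.servo_line(position, ori=None, speed=0.15): straight line of the TCP; ori=None keeps the orientation; speed is the mean speed in m/s.
- robot.movej(angles): joint-space move.
- robot.move_gripper(opening): opening from 0.0 (shut) to 1.0 (fully open); the grip force is fixed at half the most; returns when the fingers have stopped.
- robot.dwell(seconds).
- robot.ik(position, orientation): joint angles nearest the present ones, or None.
- robot.grab_frame(name): name is "scene" or "side" or "wrist"; returns (picture, depth): 420x560x3 uint8, red, green, blue; 420x560 float32, m along the optical axis (not along the pixel's ray), 0 where there is no reading.
- robot.camera_info(name): a dict with "vfov" (degrees; the focal length in pixels is half the picture's height over the tangent of half this angle, whatever the lens; pixels are square), "cx", "cy" (the principal point, pixels), "view" (4x4, takes a point from world to camera coordinates); the wrist camera has in their place "T_tool_cam" (4x4, takes a point from camera to tool coordinates, whose origin is the TCP and whose axes are the flange's). Camera axes: x right, y down, z forward; pixel columns grow to the right and rows downward; lengths in m; the calibration is good to about 2 mm. A picture is of the moment at which its call begins: read the wrist's pose just before it. camera_info takes no time and is no camera call.
A pose or a line that the arm cannot do raises robot.Unreachable and nothing moves.
- robot.job_done(): hands the job in, once; it reports no verdict.
Readings, each from a call of its own:
- robot.read_t(): time.
- robot.read_qpos(): joint angles.
- robot.read_qvel(): joint speeds.
- robot.read_effort(): joint torques, N m.
- robot.read_position(): TCP position.
- robot.read_tcp_rot(): TCP orientation.
- robot.read_force(): force on the tool from outside, world axes, zero at the start.
- robot.read_ft_torque(): the same for the moment, N m.
- robot.read_grip_width(): opening from 0.0 (shut) to 1.0 (fully open).
Only numpy, scipy, OpenCV 4.12 (cv2) and the standard library are available. Lean on these libraries where they do the work, as an engineer would, in place of code of your own. Each camera call takes 0.05 s, during which the arm holds its last target.

## Task

Take the ruler by its red grip and use its edge to push the ragged row of four glass solar coupons straight and flush against the orange bar, then go on pushing row and bar together until you feel the bar come up firmly against its hidden stop, without forcing it, as the glass cracks under a hard shove. Then lay the ruler back on its blue mat, lengthwise along it. The gripper must not touch the coupons or the bar, and everything else is to be left alone.

Things in the scene. Friction and masses are not known exactly. Their poses are not given: they have to be found in the camera images.
- board: White flat sample board fixed to the desk, 280 (its x) x 380 (its y) x 8 mm thick. Origin: centre of its underside on the desk; its +x axis points from the open near edge towards the orange bar, its y axis runs along the row. Pushing all four coupons over it takes about 1 N; bearing down, or scraping the blade on the board, adds more, so hold it a few mm clear. When the row is eased off, the buffer gives the orange bar back a millimetre or two.
- bar_face (a point): Point on the orange squaring bar: middle of its straight face that looks towards the row, at the level of the board's upper surface; x axis = the board's x axis, so the coupons lie at negative x. The bar is 18 mm thick, 260 mm long (along the board's y), 15 mm high, and stands square to the board's x. At the start it sits anywhere from 45 to 85 mm from the board's centre.
- mat: Thin blue fabric mat fixed to the desk, on the left or the right of the board, 120 (its x) x 300 (its y) x 3 mm. Origin: centre of its underside. The ruler's home.
- ruler: Aluminium ruler, 0.2 kg, with a raised red grip. Flat blade 56 mm wide (its x) x 250 mm long (its y) x 6 mm thick, both long edges straight; on it, along the middle, the red grip bar 16 mm wide (x), 120 mm long (y), its top 50 mm above the blade's underside. Origin: centre of the underside; z up. The same either way round. It starts lying on the mat, lengthwise along it.
- coupon0: Loose glass solar-cell sample coupon, aluminium frame with a dark navy face, 60 (its x) x 44 (its y) x 12 mm, about 60 g. Origin: centre of its underside, resting on the board. One of four in a ragged row along the board's y, about 56 mm apart, each 60 mm side roughly along the board's x, its far edge some 10 to 85 mm short of the bar. Flush against the bar its origin is 30 mm from the bar's face.
- coupon1: Loose glass solar-cell sample coupon, aluminium frame with a mid blue face, 60 (its x) x 44 (its y) x 12 mm, about 60 g. Origin: centre of its underside, resting on the board. One of four in a ragged row along the board's y, about 56 mm apart, each 60 mm side roughly along the board's x, its far edge some 10 to 85 mm short of the bar. Flush against the bar its origin is 30 mm from the bar's face.
- coupon2: Loose glass solar-cell sample coupon, aluminium frame with a near-black face, 60 (its x) x 44 (its y) x 12 mm, about 60 g. Origin: centre of its underside, resting on the board. One of four in a ragged row along the board's y, about 56 mm apart, each 60 mm side roughly along the board's x, its far edge some 10 to 85 mm short of the bar. Flush against the bar its origin is 30 mm from the bar's face.
- coupon3: Loose glass solar-cell sample coupon, aluminium frame with a dark reddish brown face, 60 (its x) x 44 (its y) x 12 mm, about 60 g. Origin: centre of its underside, resting on the board. One of four in a ragged row along the board's y, about 56 mm apart, each 60 mm side roughly along the board's x, its far edge some 10 to 85 mm short of the bar. Flush against the bar its origin is 30 mm from the bar's face.
- eraser: White eraser 45 x 20 x 12 mm lying loose on the board beside one end of the row (about 166 mm from the board's centre line). Origin: centre of its underside. To be left alone.
- junction_box: Black junction-box sample 40 x 26 x 14 mm lying loose on the board beyond the other end of the row (about 166 mm from the board's centre line). Origin: centre of its underside. To be left alone.
- mouse: Black computer mouse 105 x 60 x 32 mm on a black mouse pad, on the side of the board away from the ruler's mat. Origin: centre of its underside. To be left alone.
- mug: White mug, 80 mm across, 95 mm high, standing on the desk left or right of the board, towards the far side. Origin: centre of its underside. To be left alone.
- pen_cup: Black and orange pen cup, 76 mm across, 165 mm high with its pens, on the desk on the other side from the mug, towards the far side. Origin: centre of its underside. To be left alone.
- bar: The orange squaring bar itself; its origin is the point bar_face, with the same axes. It slides back (+x) against about 1.5 N for 4 to 38 mm more, differently each time, to a rubber-buffered stop hidden under the board, where resistance climbs by about 5 N per mm; this can only be felt. It is home once the row presses it on the stop with 5 N or more; over 16 N the glass may crack.
Not all that is in view belongs to the job. Leave any yellow look-alike of the coupon0 alone. Leave any yellow look-alike of the coupon2 alone.

How it is judged:
By the outcome, as a careful person would: the job done as asked, in the order asked, and still so for the second after the job is handed in, with the robot touching nothing.
It also fails if it takes over 61 s, if anything falls off the work surface, if the arm or the gripper's body presses on something with over 40 N, if the wrist force passes 120 N, or if a joint passes its speed limit or range.

## Working session

There is one attempt and no reset: what is moved stays moved. The work goes in short steps, each a Python script; the robot and the scene stay as the last script left them, time stands still between calls to the robot, and variables do not carry over. Pictures are saved under pics/ and viewed, and the job is handed in when it is done.

```bash
ls; mkdir -p pics; python3 - <<'E'
from rig import robot
import cv2,numpy as np
np.set_printoptions(precision=4,suppress=True)
print(robot.read_t(),robot.read_position(),robot.read_tcp_rot(),robot.read_force())
for n in["scene","side","wrist"]:
    im,d=robot.grab_frame(n);cv2.imwrite(f"pics/{n}0.png",im[:,:,::-1]);np.save(f"pics/{n}0.npy",d)
    print(n,robot.camera_info(n),(d==0).mean())
E
```

```text
pics
0.0 [ 0.2425 -0.6294  0.2256] [[-0.9332 -0.3595 -0.0008]
 [-0.3595  0.9332  0.0015]
 [ 0.0002  0.0017 -1.    ]] [-0.0476  0.2816 -0.7765]
scene {'vfov': 51.77130130647757, 'cx': 288.22474870482864, 'cy': 211.43925612064936, 'view': array([[-0.5396,  0.8419,  0.001 ,  0.2463],
       [ 0.6965,  0.4471, -0.5612, -0.3309],
       [-0.4729, -0.3022, -0.8277,  1.2147],
       [ 0.    ,  0.    ,  0.    ,  1.    ]])} 0.003979591836734694
side {'vfov': 44.45031530811232, 'cx': 274.2097576364702, 'cy': 211.6205186261975, 'view': array([[-0.9928, -0.1196,  0.0108,  0.463 ],
       [-0.0813,  0.6041, -0.7927,  0.0888],
       [ 0.0883, -0.7879, -0.6095,  1.1164],
       [ 0.    ,  0.    ,  0.    ,  1.    ]])} 0.0038180272108843537
wrist {'vfov': 66.74293066213869, 'cx': 275.5948282964274, 'cy': 210.79981545824478, 'T_tool_cam': array([[ 0.0007, -0.9673, -0.2536,  0.067 ],
       [ 1.    ,  0.0005,  0.0009,  0.0001],
       [-0.0007, -0.2536,  0.9673, -0.1585],
       [ 0.    ,  0.    ,  0.    ,  1.    ]])} 0.02159013605442177
```

View pics/scene0.png

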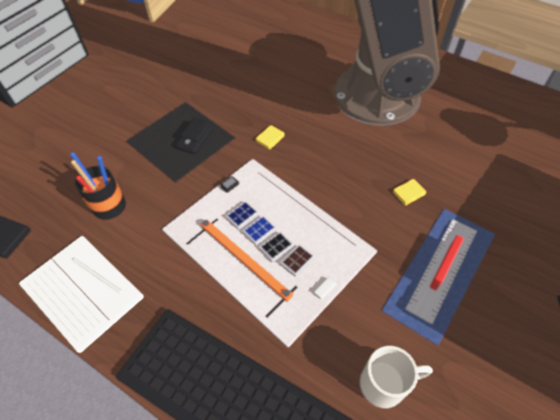

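View pics/side0.png

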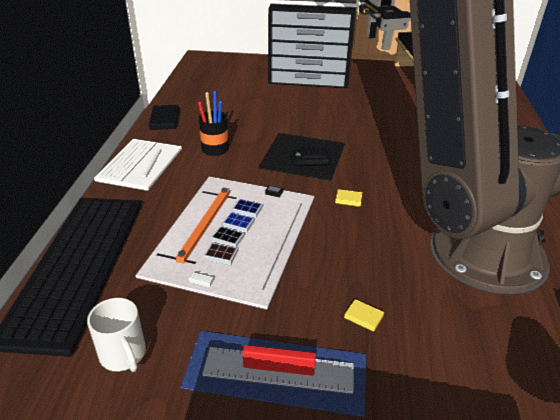

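View pics/wrist0.png

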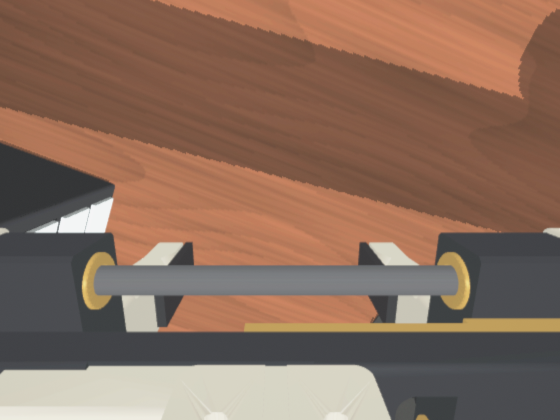

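The scene view shows the board at about (270,250), the orange bar from (205,225) to (290,295) and the coupons from (241,213) to (297,260). The ruler's grip is at (447,262) on the blue mat. The two yellow blocks, at (270,137) and (409,192), are decoys. Next I'll measure everything in both fixed views.

```bash
cat > h.py <<'E'
import numpy as np,cv2
from rig import robot
np.set_printoptions(precision=4,suppress=True)
def ray(n,uv,z):
    c=robot.camera_info(n);f=210/np.tan(np.radians(c['vfov']/2))
    V=c['view'];R=V[:3,:3];t=V[:3,3];o=-R.T@t
    uv=np.atleast_2d(np.array(uv,float))
    d=np.c_[(uv[:,0]-c['cx'])/f,(uv[:,1]-c['cy'])/f,np.ones(len(uv))]@R
    return o+d*((z-o[2])/d[:,2])[:,None]
def cloud(n,d):
    c=robot.camera_info(n);f=210/np.tan(np.radians(c['vfov']/2))
    V=c['view'];v,u=np.mgrid[:420,:560]
    P=np.stack([(u-c['cx'])/f*d,(v-c['cy'])/f*d,d],-1)
    return (P-V[:3,3])@V[:3,:3]
def rect(p):  # min area rect in metres xy
    (c,s,a)=cv2.minAreaRect((p[:,:2]*1000).astype(np.float32)); return np.array(c)/1000,np.array(s),a,cv2.boxPoints((c,s,a))/1000
def big(m):
    n,l,s,_=cv2.connectedComponentsWithStats(m.astype(np.uint8))
    i=1+np.argmax(s[1:,4]);return l==i
def cont(m):
    cs,_=cv2.findContours(m.astype(np.uint8),cv2.RETR_EXTERNAL,cv2.CHAIN_APPROX_NONE)
    return max(cs,key=cv2.contourArea)[:,0,:]
E
cat > m1.py <<'E'
from h import *
for n in["scene","side"]:
    im=cv2.imread(f"pics/{n}0.png");d=np.load(f"pics/{n}0.npy");P=cloud(n,d)
    hsv=cv2.cvtColor(im,cv2.COLOR_BGR2HSV);H,S,V=[hsv[...,i].astype(int) for i in range(3)]
    ok=d>0
    reg=ok&(P[...,0]>.2)&(P[...,0]<.95)&(abs(P[...,1])<.6)
    # board: pale
    b=big(reg&(S<60)&(V>130)&(P[...,2]<.03))
    print(n,"board z",np.median(P[b][:,2]))
    q=ray(n,cont(b),.008);print(" board",*rect(q))
    m=big(reg&(H>95)&(H<130)&(S>90)&(P[...,2]<.02)&(P[...,1]>.2));m2=cont(m)
    print("mat z",np.median(P[m][:,2]));print(" mat",*rect(ray(n,m2,.003)))
    g=big(reg&((H<6)|(H>174))&(S>160)&(V>100)&(P[...,1]>.2))
    zz=P[g][:,2];print("grip z",np.percentile(zz,[5,50,95]))
    top=g&(P[...,2]>.045);print(" griptop",*rect(P[top]))
    o=reg&(H>5)&(H<18)&(S>190)&(V>150)&(P[...,2]>.008)&(P[...,2]<.05)
    o=big(o);zz=P[o][:,2];print("bar z",np.percentile(zz,[5,50,95]))
    top=o&(P[...,2]>.019);print(" bartop",*rect(P[top]))
    cv2.imwrite(f"pics/mask_{n}.png",np.uint8(b*255)//3+np.uint8(m*100)+np.uint8(g*200)+np.uint8(o*200))
E
python3 m1.py
```

```text
scene board z 0.007874261545963894
 board [0.5604 0.0134] [384.6573 283.599 ] 79.74727630615234 [[ 0.3867 -0.1506]
 [ 0.6657 -0.2011]
 [ 0.7342  0.1774]
 [ 0.4551  0.2279]]
mat z 0.0030739615487257476
 mat [0.4234 0.3574] [117.0699 296.4609] 87.4028091430664 [[0.2727 0.3056]
 [0.5689 0.2922]
 [0.5742 0.4091]
 [0.278  0.4225]]
grip z [0.0309 0.0525 0.055 ]
 griptop [0.4201 0.3575] [ 13.4885 119.498 ] 89.49732971191406 [[0.3603 0.3513]
 [0.4798 0.3502]
 [0.4799 0.3637]
 [0.3604 0.3648]]Traceback (most recent call last):
  File "m1.py", line 17, in <module>
    o=big(o);zz=P[o][:,2];print("bar z",np.percentile(zz,[5,50,95]))
  File "h.py", line 19, in big
    i=1+np.argmax(s[1:,4]);return l==i
        ~~~~~~~~~^^^^^^^^^
    return _wrapfunc(a, 'argmax', axis=axis, out=out, **kwds)
    return bound(*args, **kwds)
ValueError: attempt to get argmax of an empty sequence
```

```bash
python3 - <<'E'
import cv2
a=cv2.imread('pics/scene0.png')[180:310,170:350];b=cv2.imread('pics/side0.png')[170:310,130:320]
cv2.imwrite('pics/c1.png',cv2.resize(a,None,fx=4,fy=4,interpolation=2));cv2.imwrite('pics/c2.png',cv2.resize(b,None,fx=4,fy=4,interpolation=2))
E
sed -i 's/S>190/S>130/;s/V>150)/V>110)/' m1.py; python3 - <<'E'
import cv2
a=cv2.cvtColor(cv2.imread('pics/scene0.png'),cv2.COLOR_BGR2HSV);b=cv2.cvtColor(cv2.imread('pics/side0.png'),cv2.COLOR_BGR2HSV)
print(a[255:265,242:252:3],b[222:226,200:206:2])
E
sed -i 's/H>5)&(H<18)/H>5)\&(H<22)/' m1.py
python3 m1.py
```

```text
[[[ 12 173 242]
  [ 12 173 242]
  [ 10 103 238]
  [  5  13 236]]

 [[ 12 174 242]
  [ 12 174 242]
  [ 11 148 241]
  [  8  24 238]]

 [[ 12 173 242]
  [ 12 174 242]
  [ 12 169 242]
  [ 12  62 240]]

 [[ 12 175 242]
  [ 12 173 242]
  [ 12 174 242]
  [ 12 113 242]]

 [[ 12 178 238]
  [ 12 173 242]
  [ 12 173 242]
  [ 12 155 242]]

 [[ 11 181 221]
  [ 12 174 242]
  [ 12 173 242]
  [ 12 172 242]]

 [[ 10 167 185]
  [ 12 176 241]
  [ 12 173 242]
  [ 12 174 242]]

 [[  9 116 160]
  [ 11 179 235]
  [ 12 174 242]
  [ 12 175 242]]

 [[  7  57 166]
  [ 10 178 216]
  [ 12 175 242]
  [ 12 173 242]]

 [[  5  28 201]
  [  9 149 178]
  [ 12 176 240]
  [ 12 174 242]]] [[[ 10 190 223]
  [ 11 194 224]
  [ 11 197 221]]

 [[ 11 203 226]
  [ 11 202 220]
  [ 10 192 226]]

 [[ 11 199 225]
  [ 11 196 223]
  [ 10 197 228]]

 [[ 11 196 223]
  [ 11 193 226]
  [ 11 192 232]]]
scene board z 0.007874261545963894
 board [0.5604 0.0134] [384.6573 283.599 ] 79.74727630615234 [[ 0.3867 -0.1506]
 [ 0.6657 -0.2011]
 [ 0.7342  0.1774]
 [ 0.4551  0.2279]]
mat z 0.0030739615487257476
 mat [0.4234 0.3574] [117.0699 296.4609
[... 375 characters left out ...]
47]
 [ 0.6609  0.1269]
 [ 0.6434  0.1302]]
side board z 0.008944953876053199
 board [0.5578 0.0149] [386.2607 281.5325] 79.78559875488281 [[ 0.385  -0.1502]
 [ 0.6621 -0.2001]
 [ 0.7306  0.18  ]
 [ 0.4535  0.2299]]
mat z 0.0036900403554934766
 mat [0.4205 0.3576] [120.1438 299.3555] 87.47676849365234 [[0.2683 0.3042]
 [0.5674 0.291 ]
 [0.5727 0.411 ]
 [0.2736 0.4242]]
grip z [0.0155 0.0428 0.0548]
 griptop [0.4166 0.3594] [119.2152  18.6051] 0.3958665728569031 [[0.3569 0.3683]
 [0.357  0.3497]
 [0.4762 0.3505]
 [0.4761 0.3691]]
bar z [0.0142 0.0233 0.0262]
 bartop [0.6245 0.0004] [263.4868  20.7674] 79.8405990600586 [[ 0.591  -0.1275]
 [ 0.6115 -0.1311]
 [ 0.6579  0.1282]
 [ 0.6375  0.1319]]
```

View pics/c1.png

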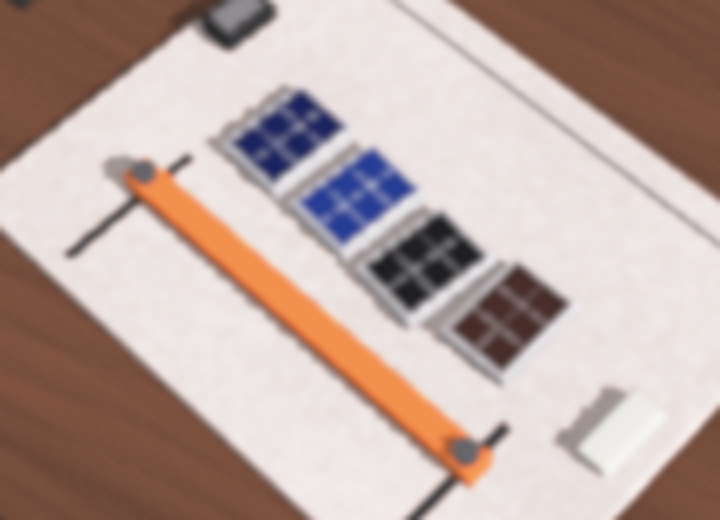

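View pics/c2.png

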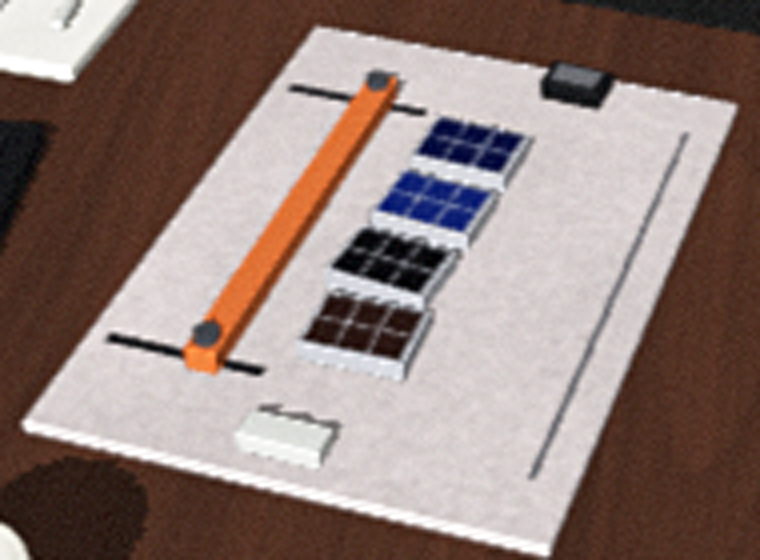

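```bash
cat > m2.py <<'E'
from h import *
a=np.radians(-10.23);bx=np.array([np.cos(a),np.sin(a)]);by=np.array([-bx[1],bx[0]])
import sys
sfx=sys.argv[1] if len(sys.argv)>1 else '0'
for n,c0 in[("scene",(.5604,.0134)),("side",(.5578,.0149))]:
    im=cv2.imread(f"pics/{n}{sfx}.png");d=np.load(f"pics/{n}{sfx}.npy");P=cloud(n,d)
    hsv=cv2.cvtColor(im,cv2.COLOR_BGR2HSV);H,S,V=[hsv[...,i].astype(int) for i in range(3)]
    q=P[...,:2]-np.array(c0);X=q@bx*1000;Y=q@by*1000
    on=(abs(X)<145)&(abs(Y)<195)&(d>0)
    m=on&(V<150)&(H>=0)&~((H>5)&(H<20)&(S>150))&(P[...,2]>.013)&(P[...,2]<.04)
    nl,l,s,_=cv2.connectedComponentsWithStats(cv2.morphologyEx(m.astype(np.uint8),cv2.MORPH_CLOSE,np.ones((3,3))))
    for i in range(1,nl):
        if s[i,4]<25: continue
        k=np.argwhere(l==i)[:,::-1]
        w=(ray(n,k,.020)[:,:2]-c0)*1000;w=np.c_[w@bx,w@by]
        r=cv2.minAreaRect(w.astype(np.float32))
        print(n,s[i,:5],"c",np.array(r[0]),"size",np.array(r[1]),r[2],"x",w[:,0].min(),w[:,0].max(),"y",w[:,1].min(),w[:,1].max(),np.median(im[l==i],0))
    # depth-based
    m=on&(P[...,2]>np.median(P[on][:,2])+.006)&(X>-110)
    nl,l,s,_=cv2.connectedComponentsWithStats(m.astype(np.uint8))
    for i in range(1,nl):
        if s[i,4]<60: continue
        k=l==i;print(" depth",s[i,4],"x",np.percentile(X[k],[1,99]),"y",np.percentile(Y[k],[1,99]),np.median(P[k][:,2]))
E
python3 m2.py
python3 - <<'E'
import sys;sys.path.insert(0,'.')
from h import *
for y in(1,):
  for p in[(.36,.357,.25),(.42,.357,.02),(.427,.037,.03),(.57,.01,.03)]:
    for yaw in(0,-10.2,79.8,-100.2,90,-90,180):
      c,s=np.cos(np.radians(yaw)),np.sin(np.radians(yaw))
      R=np.array([[c,s,0],[s,-c,0],[0,0,-1.]])
      print(p,yaw,robot.ik(p,R))
E
```

```text
scene [220 177  19  15 167] c [ -41.4963 -165.2665] size [29.4406 40.2479] 88.84365844726562 x -61.65589463127527 -21.283137572119145 y -180.11072706887094 -150.51347623339032 [103. 101. 104.]
scene [228 203  27  22 321] c [ -1.3788 -85.2601] size [36.5977 57.8489] 86.97172546386719 x -30.32219603307512 27.617396165049907 y -104.14498888857915 -66.02530723141125 [112.  70.  67.]
scene [262 233  29  25 390] c [ 2.7153 26.8669] size [37.6598 52.6805] 83.60709381103516 x -25.168529077858903 29.98661862979738 y 6.053386262964517 47.97799161946648 [70.  66.5 68. ]
scene [283 246  29  26 402] c [-1.2105 81.9115] size [58.7099 35.6038] 0.44247812032699585 x -30.666277925203286 28.08754013917186 y 64.05262149012393 99.86503658175033 [65. 68. 89.]
scene [283 290   7   6  33] c [ 66.6371 117.0146] size [10.616  11.9215] 42.914241790771484 x 60.04217872361257 71.8496166216673 y 109.03491098307194 122.10254134069157 [106. 101. 116.]
 depth 171 x [-63.1425 -23.7927] y [-179.2549 -153.803 ] 0.0211345008604141
 depth 475 x [-33.5406  25.996 ] y [-105.7098  -60.6144] 0.01984792843447515
 depth 514 x
[... 3362 characters left out ...]
.536   11.3635 -43.8107   0.     -34.8258 -31.536 ]
(0.427, 0.037, 0.03) 180 [  31.536    11.3635  -43.8107   -0.      -34.8258 -121.536 ]
(0.57, 0.01, 0.03) 0 [ 20.6652  22.4091 -26.0375   0.     -41.5534  69.3348]
(0.57, 0.01, 0.03) -10.2 [ 20.6652  22.4091 -26.0375   0.     -41.5534  59.1348]
(0.57, 0.01, 0.03) 79.8 [ 20.6652  22.4091 -26.0375   0.     -41.5534 149.1348]
(0.57, 0.01, 0.03) -100.2 [ 20.6652  22.4091 -26.0375   0.     -41.5534 -30.8652]
(0.57, 0.01, 0.03) 90 [ 20.6652  22.4091 -26.0375   0.     -41.5534 159.3348]
(0.57, 0.01, 0.03) -90 [ 20.6652  22.4091 -26.0375   0.     -41.5534 -20.6652]
(0.57, 0.01, 0.03) 180 [  20.6652   22.4091  -26.0375    0.      -41.5534 -110.6652]
```

In the board frame, the coupon near edges are at X≈-34 to -27 mm and their far edges at 26 to 33 mm. The bar face is at X≈59 mm, and the row spans Y -106 to +105 mm. The board yaw is -10.2° and both views agree to about 3 mm. Ruler grip candidates: the only raised red bar is the one at (447,262) in the scene view, which is (280,361) in the side view. Next I'll hover over it and confirm with the wrist camera.

```bash
cat >> h.py <<'E'
def Rz(yaw):
    c,s=np.cos(np.radians(yaw)),np.sin(np.radians(yaw))
    return np.array([[c,s,0],[s,-c,0],[0,0,-1.]])
YB=-10.23
bx=np.array([np.cos(np.radians(YB)),np.sin(np.radians(YB))]);by=np.array([-bx[1],bx[0]]);C0=np.array([.559,.014])
def wcloud(d,p,R):
    c=robot.camera_info("wrist");f=210/np.tan(np.radians(c['vfov']/2));T=c['T_tool_cam']
    v,u=np.mgrid[:420,:560]
    P=np.stack([(u-c['cx'])/f*d,(v-c['cy'])/f*d,d],-1)
    return (P@T[:3,:3].T+T[:3,3])@R.T+p
E
python3 - <<'E'
from h import *
robot.goto([.40,.358,.25],Rz(-1.5))
p=np.array(robot.read_position());R=np.array(robot.read_tcp_rot())
im,d=robot.grab_frame("wrist");cv2.imwrite("pics/w1.png",im[:,:,::-1])
P=wcloud(d,p,R);print(robot.read_t(),p,robot.read_force(),robot.read_ft_torque())
np.savez("pics/w1.npz",P=P,d=d)
hsv=cv2.cvtColor(im,cv2.COLOR_RGB2HSV);H,S,V=[hsv[...,i].astype(int) for i in range(3)]
g=big((d>0)&((H<6)|(H>174))&(S>160)&(V>80));print(np.percentile(P[g][:,2],[5,50,95]))
t=g&(P[...,2]>.045);r=rect(P[t]);print("grip",*r)
m=(d>0)&(S<60)&(V>60)&(P[...,2]<.02)&(P[...,2]>-.005)&(abs(P[...,1]-.358)<.06)
k=np.argwhere(g);m=big(m);print("blade",*rect(P[m]),np.median(P[m][:,2]))
E
```

```text
3.6833 [0.4004 0.3576 0.25  ] [0.4831 0.6162 0.4248] [-0.0846  0.1545  0.013 ]
[0.0517 0.0531 0.0543]
grip [0.4184 0.3589] [ 14.829  117.0814] 89.57756042480469 [[0.3598 0.3519]
 [0.4769 0.351 ]
 [0.477  0.3659]
 [0.3599 0.3667]]
blade [0.4174 0.3592] [ 56.9768 255.2661] 89.3625259399414 [[0.2894 0.3322]
 [0.5447 0.3293]
 [0.5453 0.3863]
 [0.2901 0.3891]] 0.009196376655995847
```

View pics/w1.png

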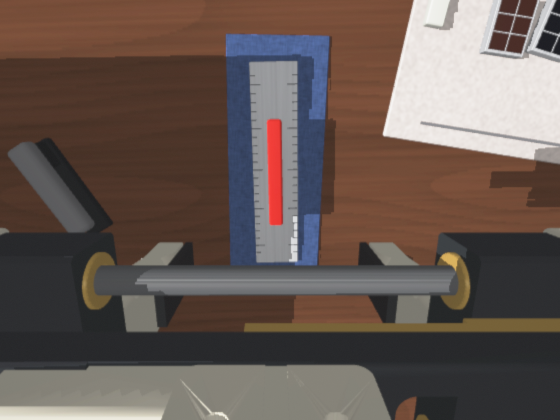

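The wrist view shows the red grip from (268,120) to (282,225) on the grey blade, at (0.418, 0.359) with yaw -0.6° and top at z 0.053, as described. There is also an unknown grey cylinder at (60,190), which I'll locate before descending.

```bash
python3 - <<'E'
from h import *
P=np.load("pics/w1.npz")['P']
for u,v in[(20,150),(40,180),(60,190),(85,225),(300,100),(235,100),(325,100)]: print(u,v,P[v,u])
E
```

```text
20 150 [0.4523 0.6421 0.0474]
40 180 [0.418  0.6279 0.0461]
60 190 [0.4051 0.6098 0.0425]
85 225 [0.3629 0.586  0.046 ]
300 100 [0.5003 0.3262 0.0031]
235 100 [0.5023 0.4044 0.004 ]
325 100 [0.4994 0.2962 0.0039]
```

The cylinder is more than 20 cm away, so I'll grasp, lift and take a zero reading.

```bash
python3 - <<'E'
from h import *
R=Rz(-0.6)
robot.goto([.418,.359,.09],R)
robot.servo_line([.418,.359,.0205],R,speed=.08)
print(robot.read_position(),robot.read_force())
robot.move_gripper(0.0)
print("grip",robot.read_grip_width()*88,robot.read_force(),robot.read_position())
robot.servo_line([.418,.359,.10],R,speed=.1)
robot.dwell(.1)
print(robot.read_t(),"grip",robot.read_grip_width()*88,robot.read_force(),robot.read_ft_torque())
p=np.array(robot.read_position());RR=np.array(robot.read_tcp_rot())
im,d=robot.grab_frame("wrist");cv2.imwrite("pics/w2.png",im[:,:,::-1]);print(p,RR)
P=wcloud(d,p,RR)
L=(P-p)@RR
np.save("pics/L2.npy",L)
E
```

```text
[0.4183 0.3594 0.0209] [ 1.082  -1.2643 -0.5562]
grip 16.05077187408732 [-0.0857 -1.1729  0.5155] [0.4179 0.3588 0.0204]
7.5417 grip 15.964819554779442 [ 0.1454 -0.5159 -2.4657] [-0.0912  0.1403  0.0118]
[0.4177 0.3585 0.0991] [[ 0.9999 -0.0106 -0.0009]
 [-0.0106 -0.9999 -0.0013]
 [-0.0009  0.0013 -1.    ]]
```

View pics/w2.png

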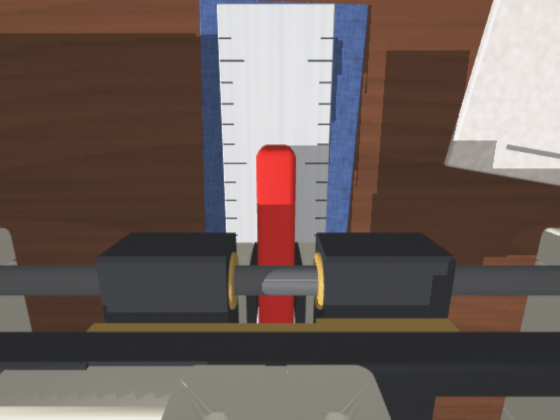

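The ruler is held at a width of 16.0 mm, and the blade edges at (218–227) and (325–333) are symmetric about u≈276. I'll measure the blade in the tool frame.

```bash
python3 - <<'E'
from h import *
L=np.load("pics/L2.npy");im=cv2.imread("pics/w2.png")
hsv=cv2.cvtColor(im,cv2.COLOR_BGR2HSV)
m=(hsv[...,1]<50)&(hsv[...,2]>120)&(L[...,2]>-.005)&(L[...,2]<.03)&(abs(L[...,1])<.04)
m=big(m);q=L[m];print(len(q),np.percentile(q,[1,50,99],axis=0))
for r in range(20,230,30):
    k=L[r][m[r]];print(r,k[[0,-1]])
g=q[:,:];A=np.c_[q[:,:2],np.ones(len(q))];print("tilt",np.linalg.lstsq(A,q[:,2],rcond=None)[0])
E
```

```text
21616 [[ 0.0094 -0.0279  0.0096]
 [ 0.0824 -0.0008  0.0112]
 [ 0.1241  0.0267  0.0127]]
20 [[ 0.1184 -0.0287  0.0126]
 [ 0.1184  0.027   0.0124]]
50 [[ 0.1051 -0.0282  0.0119]
 [ 0.105   0.0269  0.0114]]
80 [[ 0.0913 -0.0281  0.0111]
 [ 0.0914  0.027   0.0112]]
110 [[ 0.0771 -0.0283  0.0117]
 [ 0.0771  0.0271  0.0108]]
140 [[ 0.0622 -0.0284  0.0116]
 [ 0.0622  0.0274  0.012 ]]
170 [[ 0.0465 -0.0281  0.0119]
 [ 0.0466  0.0269  0.0117]]
200 [[ 0.0304 -0.028   0.0107]
 [ 0.0303  0.0205  0.0112]]
tilt [0.     0.001  0.0112]
```

Blade top is 11.2 mm below the TCP, so its underside is about 17.2 mm below, with its long edges parallel to the tool. Next is the pre-push pose, zeroing the force, then an initial push stopping short of the bar.

```bash
cat >> h.py <<'E'
YP=YB-90
def at(X,Y=0.,z=.0305):  # X = ruler FRONT edge in board frame (mm)
    p=C0+bx*(X-28)/1000+by*Y/1000
    return [p[0],p[1],z]
def fr(n=5):
    F=[];M=[]
    for _ in range(n):
        F.append(robot.read_force());M.append(robot.read_ft_torque());robot.dwell(.01)
    F=np.mean(F,0);M=np.mean(M,0)
    return np.array([F[:2]@bx,F[:2]@by,F[2],M[2]])
def frontX():
    p=np.array(robot.read_position());return ((p[:2]-C0)@bx)*1000+28,p[2]*1000
E
python3 - <<'E'
from h import *
R=Rz(YP)
robot.goto(at(-62,0,.11),R)
robot.servo_line(at(-62,0,.0305),R,speed=.08)
robot.dwell(.2)
z=fr(10);np.save("zero.npy",z);print(robot.read_t(),z,frontX(),robot.read_position(),robot.read_tcp_rot())
for n in["scene","side"]:
    im,d=robot.grab_frame(n);cv2.imwrite(f"pics/{n}1.png",im[:,:,::-1])
a=cv2.imread('pics/side1.png')[150:310,130:330];cv2.imwrite('pics/c3.png',cv2.resize(a,None,fx=3.5,fy=3.5,interpolation=2))
E
```

```text
10.275 [ 0.2839  0.2565 -2.2771  0.0041] (np.float64(-61.82598323082247), np.float64(30.817601333682955)) [0.4706 0.0301 0.0308] [[-0.1776 -0.9841  0.0007]
 [-0.9841  0.1776  0.0003]
 [-0.0004 -0.0006 -1.    ]]
```

View pics/c3.png

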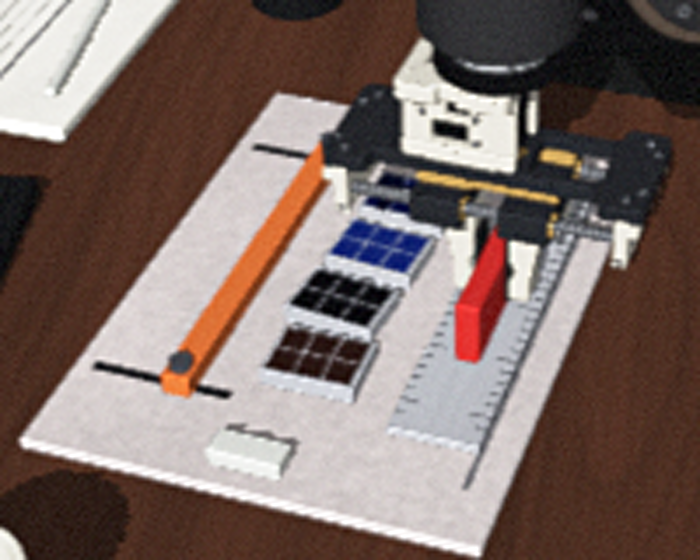

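View pics/scene1.png

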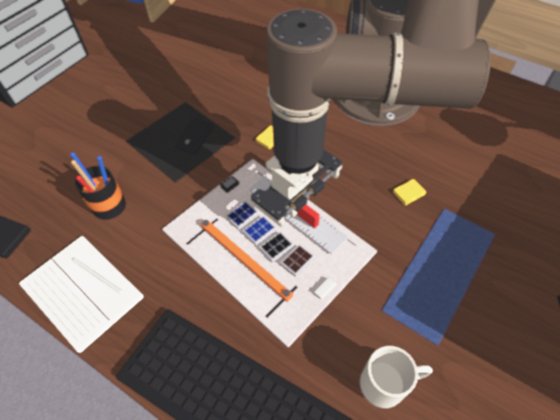

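The ruler edge is parallel to the row and clear of the eraser at (250,450) in the crop. I'll push to just short of the bar and then step while feeling the force.

```bash
python3 - <<'E'
from h import *
R=Rz(YP);z=np.load("zero.npy")
def step(X,s):
    robot.servo_line(at(X),R,speed=s);f=fr(3)-z;x=frontX();print("X%.1f t%.2f front %.2f z %.2f F %s"%(X,robot.read_t(),x[0],x[1],f),flush=True);return f
step(-42,.05)
for X in(-30,-20,-12,-6):
    f=step(X,.03)
    if f[0]<-5: break
E
```

```text
X-42.0 t10.95 front -42.15 z 30.24 F [-0.7581 -0.2807 -0.2245 -0.0242]
X-30.0 t11.53 front -30.01 z 30.43 F [-0.2142  0.3699 -0.6562 -0.0322]
X-20.0 t12.03 front -19.78 z 30.48 F [-0.057  -0.2191 -0.1923 -0.0338]
X-12.0 t12.47 front -11.78 z 30.46 F [ 0.0595 -0.2601 -0.2726 -0.0143]
X-6.0 t12.85 front -5.73 z 30.50 F [-0.504  -0.4154 -0.3528 -0.0403]
```

```bash
cat > push.py <<'E'
from h import *
import sys
R=Rz(YP);z=np.load("zero.npy")
X,X1,dx,lim=map(float,sys.argv[1:5])
while X<X1:
    X+=dx
    robot.servo_line(at(X),R,speed=.02);f=fr(8)-z;x=frontX();print("X%.2f t%.2f front %.2f z %.2f F %s"%(X,robot.read_t(),x[0],x[1],f),flush=True)
    if -f[0]>lim: print("LIMIT");break
E
python3 push.py -6 12 1 5.0
```

```text
X-5.00 t13.17 front -4.95 z 30.54 F [-0.2768 -0.4712 -0.2069  0.0056]
X-4.00 t13.48 front -4.07 z 30.45 F [-0.9641 -0.6466 -0.0177 -0.0304]
X-3.00 t13.80 front -2.94 z 30.49 F [-0.8686  0.0068 -0.5925  0.0013]
X-2.00 t14.12 front -1.87 z 30.52 F [-0.8582 -0.9465 -0.6124 -0.0102]
X-1.00 t14.43 front -0.87 z 30.54 F [-0.8702 -0.4839 -0.3652 -0.0166]
X0.00 t14.75 front 0.13 z 30.52 F [-0.7159 -0.4618 -0.2984 -0.0063]
X1.00 t15.07 front 0.70 z 30.39 F [-2.8937 -0.0028  0.3715  0.0117]
X2.00 t15.38 front 1.87 z 30.38 F [-2.4864 -0.3659 -0.6086 -0.02  ]
X3.00 t15.70 front 3.06 z 30.47 F [-1.9405 -0.2159 -0.6843 -0.0271]
X4.00 t16.02 front 4.12 z 30.53 F [-2.5551 -0.5992 -0.5962 -0.0511]
X5.00 t16.33 front 5.08 z 30.51 F [-2.1292 -0.8799 -0.4638 -0.0566]
X6.00 t16.65 front 6.09 z 30.51 F [-2.1552 -0.6023 -0.4728 -0.0551]
X7.00 t16.97 front 7.10 z 30.51 F [-2.1612 -0.6066 -0.7721 -0.0407]
X8.00 t17.28 front 8.09 z 30.48 F [-2.4054 -0.4141 -0.6217 -0.035 ]
X9.00 t17.60 front 9.11 z 30.49 F [-2.1348 -0.3308 -0.5263 -0.0277]
X10.00 t17.92 front 10.13 z 30.51 F [-2.2473 -0.808  -0.636  -0.034 ]
X11.00 t18.23 front 11.09 z 30.49 F [-2.372  -0.459  -0.6687 -0.0257]
X12.00 t18.55 front 12.12 z 30.50 F [-2.172  -0.7787 -0.9807 -0.0595]
```

Bar contact shows at X≈0.7: the force rises from about 0.9 N to about 2.3 N. I'll continue towards the stop.

```bash
python3 push.py 12 41 1 4.0
```

```text
X13.00 t18.87 front 13.09 z 30.49 F [-2.3838 -0.6107 -1.0659 -0.0271]
X14.00 t19.18 front 14.11 z 30.50 F [-2.2622 -0.6828 -0.5504 -0.0302]
X15.00 t19.50 front 15.09 z 30.51 F [-2.4122 -0.3692 -0.8543 -0.0477]
X16.00 t19.82 front 16.11 z 30.50 F [-2.5244 -0.6072 -0.7841 -0.0177]
X17.00 t20.13 front 17.09 z 30.50 F [-2.4123 -0.5923 -0.5448 -0.0529]
X18.00 t20.45 front 18.13 z 30.51 F [-2.0999 -0.5195 -0.8774 -0.0403]
X19.00 t20.77 front 19.08 z 30.50 F [-2.0877 -0.3699 -1.0934 -0.0462]
X20.00 t21.08 front 20.12 z 30.51 F [-1.9865 -0.3963 -0.9895 -0.0409]
X21.00 t21.40 front 21.07 z 30.48 F [-2.2765 -0.7781 -0.8504 -0.0343]
X22.00 t21.72 front 22.11 z 30.50 F [-2.1197 -0.5843 -0.8094 -0.0342]
X23.00 t22.03 front 23.11 z 30.52 F [-2.1177 -0.6557 -0.5259 -0.0458]
X24.00 t22.35 front 24.11 z 30.49 F [-2.3582 -0.5238 -0.731  -0.0471]
X25.00 t22.67 front 24.96 z 30.49 F [-3.4183 -0.0788  0.3617 -0.0296]
X26.00 t22.98 front 25.38 z 30.34 F [-5.4071 -0.0515  1.1117  0.0309]
LIMIT
```

The stop is felt at X≈24.8. I'll use finer steps, aiming for about 10 N in total.

```bash
python3 push.py 26 31 0.5 9.3
```

```text
X26.50 t23.30 front 25.56 z 30.25 F [-6.6158  0.1917  1.6271  0.0192]
X27.00 t23.62 front 25.72 z 30.16 F [-7.0254  0.6952  1.9131  0.0493]
X27.50 t23.93 front 25.90 z 30.05 F [-8.1999  0.8648  2.2242  0.0516]
X28.00 t24.25 front 26.07 z 29.96 F [-9.0138  1.422   2.4076  0.0708]
X28.50 t24.57 front 26.24 z 29.84 F [-9.893   1.6777  2.794   0.0663]
LIMIT
```

9.9 N total, of which about 7 N is on the stop, and Mz is only 0.07 N·m, so the push is even. Next: hold briefly, ease off, back away and look.

```bash
python3 - <<'E'
from h import *
R=Rz(YP);z=np.load("zero.npy")
robot.dwell(.3);print(fr(8)-z)
robot.servo_line(at(22),R,speed=.02);print(fr(4)-z,frontX())
robot.servo_line(at(-15),R,speed=.06);print(fr(4)-z)
robot.servo_line(at(-40,0,.13),R,speed=.15)
# swing towards mat so the view is clear
robot.goto([.4215,.3585,.12],Rz(-2.5));robot.dwell(.1)
for n in["scene","side"]:
    im,d=robot.grab_frame(n);cv2.imwrite(f"pics/{n}2.png",im[:,:,::-1]);np.save(f"pics/{n}2.npy",d)
print(robot.read_t())
a=cv2.imread('pics/scene2.png')[180:310,170:350];b=cv2.imread('pics/side2.png')
cv2.imwrite('pics/c4.png',cv2.resize(a,None,fx=4,fy=4,interpolation=2))
E
python3 m2.py 2
```

```text
[-9.8292  1.2982  2.4446  0.0769]
[-0.0288 -0.1245 -0.6717  0.003 ] (np.float64(22.736182519976076), np.float64(30.880409108898153))
[-0.4999 -0.2295 -0.1307  0.0278]
28.5583
scene [220 176  19  16 173] c [ -42.5241 -165.2801] size [29.4899 41.6766] 88.17292022705078 x -63.719582336623674 -21.66254185891645 y -180.11072706887094 -150.51347623339032 [103. 102. 105.]
scene [209 219  28  24 341] c [ 54.2975 -83.5151] size [52.3245 36.8605] 0.5413097739219666 x 28.185445045446706 80.40849593970852 y -102.0122583186823 -64.88854620685082 [110.  67.  63.]
scene [245 249  30  27 415] c [53.8042 29.7666] size [52.6415 37.7578] 0.1507396101951599 x 27.485881415966844 80.15055983997411 y 10.887763079276617 48.6449644916686 [70. 67. 68.]
scene [263 264  30  28 426] c [53.6584 81.9372] size [52.3076 36.3998] 0.44247663021087646 x 27.623238913843146 79.78456302112295 y 63.60474095427496 100.32428121658388 [71.  73.  92.5]
scene [274 298   7   7  35] c [ 92.0943 116.0917] size [11.0223 13.2382] 23.48506736755371 x 85.98937517660076 97.31571163332593 y 109.11545992289429 122.03897533165802 [104. 10
[... 795 characters left out ...]
40.]
side [189 222  33  19 333] c [52.3696 27.057 ] size [42.4235 64.1309] 86.0345458984375 x 20.78676218360486 85.0250976804736 y 3.7538695199070324 50.297144900944964 [48. 45. 45.]
side [179 237  34  20 364] c [51.6923 78.6589] size [44.5354 63.6017] 85.67339324951172 x 20.74845256208491 84.30131533374625 y 56.29999801462344 103.22448963962424 [48.5 49.5 63. ]
side [167 248   7   6  35] c [ 98.8067 109.9845] size [12.4627 16.7668] 25.960105895996094 x 90.7807965099026 105.5410885801942 y 101.4408534692665 118.24281278650858 [80. 75. 72.]
 depth 2221 x [ 23.8441 101.1411] y [-119.4994  125.2783] 0.021588290967054044
 depth 188 x [-16.9481  26.7003] y [153.5193 174.8453] 0.020394968091428527
```

View pics/c4.png

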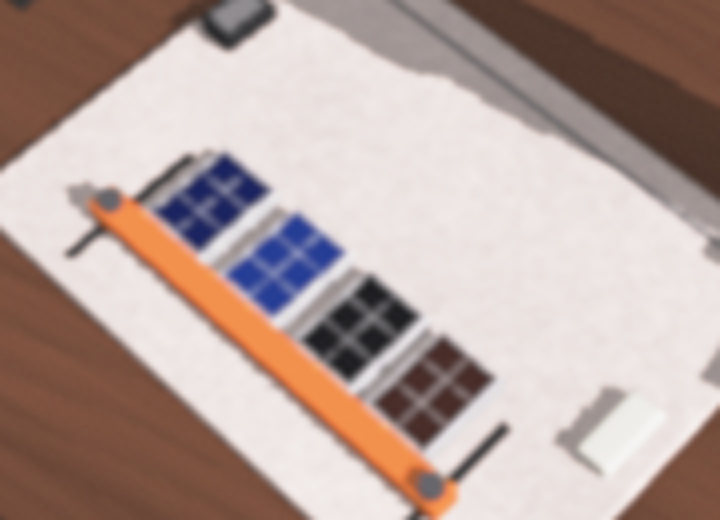

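View pics/side2.png

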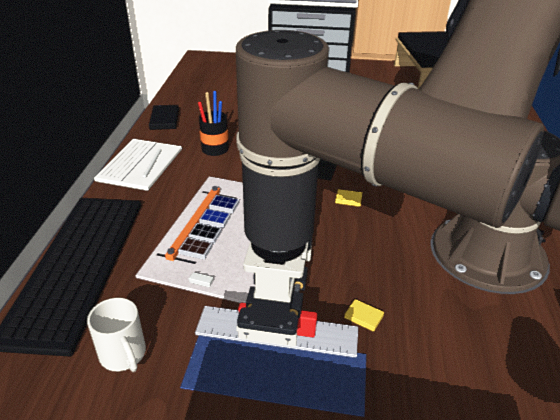

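The row is straight and flush against the bar: all faces span X≈28 to 80 in the scene view. The eraser and junction box haven't moved. Now I'll lay the ruler on the mat.

```bash
python3 - <<'E'
from h import *
R=Rz(-2.5);p=[.4215,.3575]
robot.servo_line(p+[.03],R,speed=.08);f0=fr(4)
z=.03
for z in(.0225,.0215,.0208,.0202,.0197):
    robot.servo_line(p+[z],R,speed=.02);f=fr(5)-f0;print(z,f,robot.read_position()[2])
    if f[2]>2: break
robot.move_gripper(1.0);print(robot.read_grip_width(),fr(4))
robot.servo_line(p+[.12],R,speed=.12)
robot.goto([.33,.22,.30],R)
robot.dwell(.2)
for n in["scene","side"]:
    im,d=robot.grab_frame(n);cv2.imwrite(f"pics/{n}3.png",im[:,:,::-1]);np.save(f"pics/{n}3.npy",d)
print(robot.read_t(),robot.read_position())
E
sed 's/0\.png/3.png/;s/0\.npy/3.npy/' m1.py > m3.py; python3 m3.py | grep -E "mat|grip|z"
```

```text
0.0225 [-0.6522 -0.1621 -0.1874 -0.021 ] 0.022457153327872445
0.0215 [-0.145  -0.0653 -0.2443  0.0043] 0.021474448085515428
0.0208 [-0.4507 -0.2482 -0.2328  0.0123] 0.02078266148829981
0.0202 [-0.9058 -1.0759  4.3011 -0.0207] 0.0204657209688549
0.9991955165078016 [-0.6876 -0.3151 -0.181  -0.0056]
34.8417 [0.3301 0.2202 0.2991]
scene board z 0.007867179634154616
mat z 0.003079611184398636
 mat [0.4235 0.3574] [116.6889 296.5215] 87.45162963867188 [[0.2727 0.3057]
grip z [0.0327 0.0528 0.0551]
 griptop [0.4239 0.3573] [ 13.2523 117.7449] 87.97160339355469 [[0.3648 0.3527]
bar z [0.0169 0.0227 0.0252]
side board z 0.008924691181293142
mat z 0.003687117923149427
 mat [0.4207 0.3575] [120.6474 299.0053] 87.44911193847656 [[0.2686 0.3039]
grip z [0.0155 0.0433 0.0547]
 griptop [0.42   0.3586] [ 17.7719 119.2023] 87.74136352539062 [[0.3601 0.3521]
bar z [0.0161 0.0236 0.0261]
```

View pics/scene3.png

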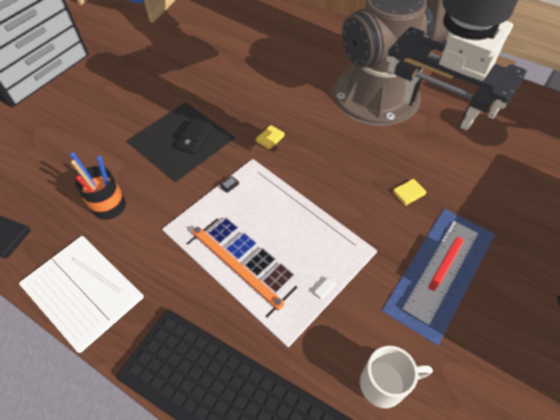

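View pics/side3.png

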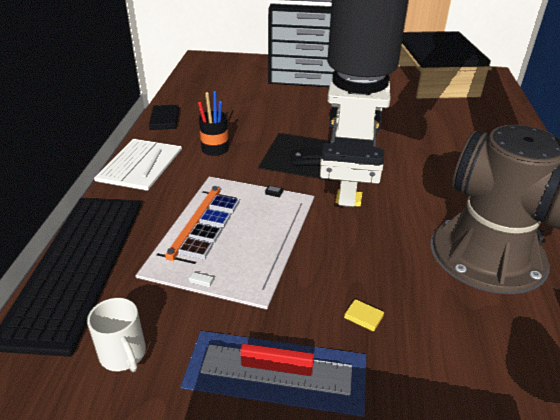

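The ruler lies lengthwise on the mat, about 1 mm off centre and within 0.5° of it. The row is flush against the bar and nothing else has moved. I'm handing in.

```bash
python3 -c "
from rig import robot
robot.job_done();print(robot.read_t())"
```

```text
the job is handed in; nothing more can be done
the job is handed in; nothing more can be done
```

The job is done and handed in at about 35 s of the 61 s allowed; no verdict was given.

**The push:** I took the ruler by its red grip, held the blade about 5 mm clear of the board and pushed the row up to the orange bar. The force rose from about 0.9 N to 2.3 N when the row met the bar, which then slid about 24 mm. The stop came up at X≈24.8 mm. I pressed to 9.9 N in total, which puts about 7 N on the stop after friction. The moment about the vertical was only 0.07 N·m, so the pressure was even. I then eased off slowly, backed away and laid the ruler on its mat.

**Last checks:**
- **Row:** it is straight and flush against the bar. The coupon edges line up to within about 1 mm in both fixed views.
- **Ruler:** it lies about 1 mm from the mat's centre and within 0.5° of its length.
- **Everything else:** the eraser and junction box measure where they were. The mug, mouse, pen cup and yellow blocks look undisturbed in the last pictures.

The two fixed cameras disagreed by 2–4 mm in absolute position, within or slightly over the stated calibration, so I averaged them. No check failed.

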